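# Gauge the gap of an electrode cell

### The arm

A 6-joint arm with a two-finger parallel gripper is mounted at the origin on the work surface. World frame = base frame: x ahead of the robot, y to its left, z up, the work surface at z = 0. Lengths are in mm, angles in rad, forces in N, time in s.
With the tool pointing down it reaches from about 350 to 875 mm from the base axis. Payload 4.2 kg.
Tool frame: the origin (TCP) lies at the very end of the fingers, on their centre line; the grasp point (between the pads) lies 19 mm behind it; z points along the fingers, y is the line along which they close (so a half turn about z gives the same grasp; the last joint's range is limited). The gripper opens to 85 mm and grips with 20 to 120 N. Pads are 22 mm wide; open, the fingers measure 114 mm over their backs; the gripper's body (76 mm by 85 mm) begins 54 mm behind the grasp point. The pads swing forward as they close: fully open they stand 13 mm farther back than shut.
Start: joints at [-0.959, 0.385, 0.008, 0, -1.194, -0.259], TCP at [215.969, -586.478, 231.312] pointing down, gripper open.
Joint ranges: [-3.14, 3.14], [-1.21, 2.06], [-1.07, 1.41], [-3.16, 2.05], [-2.99, -0.16], [-3.1, 3.1]. Speed limits (rad/s): [2.79, 2.79, 3.14, 3.14, 3.14, 3.14].

### API

Orientations are given as a unit quaternion [x, y, z, w].
In Python, from bench import read_state, get_image, camera_model, job_done gives the robot as it stands.
- The arm moves only by the shell command python3 -m handwheel 'ROWS'. ROWS is JSON, a list of rows, each a list of 7 numbers: the shift along the tool's x, y, z in m, then the turn, a rotation vector about the tool's x, y, z in rad, then the gripper's target within -1 to 1 (fully open at 1, half-way at 0, shut at -1). In form: [[dx, dy, dz, wx, wy, wz, jaw], ...]. A call has 1 to 10 rows; each row is the pose to reach, as a shift and turn from the pose commanded when the call began, along the tool's axes at that moment; what a row does not reach only later rows make up. A row lasts 1/8 s, in which the tool goes at most 62.5 mm and 10.7 degrees, less where a joint would pass 70% of its speed; a pose out of reach is approached as far as the arm can. A call with a gripper value outside its range is refused whole. The fingers move at their own pace and stop on an object; the grip force is fixed at half the most. Time passes only in rows, so rows that repeat a pose let the fingers close. It gives the time, the measured TCP pose, the force, the opening and the grip force at its end, in the units of the state.
- read_state(): the state, without advancing time (a new reading comes with each control period).
- get_image(name): name is "scene" or "top"; returns (picture, depth): 480x640x3 uint8, blue, green, red; 480x640 float32, mm along the optical axis (not along the pixel's ray), 0 where there is no reading.
- camera_model(name): a dict with "K" (3x3 intrinsics, pixels), "rvec" (rotation vector, rad) and "tvec" (3), from world to camera coordinates, as OpenCV has them. Camera axes: x right, y down, z forward; pixel columns grow to the right and rows downward; lengths in mm; the calibration is good to about 2 mm. A picture is of the moment at which its call begins. camera_model takes no time and is no camera call.
- job_done(): hands the job in; it is judged then, once.
The state is a dict: "clock": time; "joints": joint angles; "joint_vel": joint speeds; "joint_efforts": joint torques, N m; "position": TCP position; "ee_rot": TCP orientation; "contact_force": force on the tool from outside, world axes, zero at the start; "wrist_torque": the same for the moment, N m; "gripper_width": finger opening in mm; "grasp_force": force on a finger pad.
Only numpy, scipy, OpenCV 4.12 (cv2) and the standard library are available. Lean on these libraries where they do the work, as an engineer would, in place of code of your own. Each camera call takes 0.05 s, during which the arm holds its last target. There are 200 camera calls.

### The job

Pull the tapered gauge blade, the tool with the flat rectangular handle, up out of the tool rack and slide it upright, tip first, down between the two upright electrode plates of the cell until it drags snugly against both plates, without jamming it. Finish while still holding the gauge by its handle at that depth: do not let go. Leave the other two tools in the rack, and do not knock any of the glassware or other things about.

Things in the scene. Friction and masses are not known exactly. Their poses are not given: they have to be found in the camera images.
- gauge_grip (a point): Centre of the gauge's handle. The gauge (about 70 g) hangs upright in one of the rack's three slots. Handle: black flat rectangular block 16 mm thick (gauge x), 30 mm wide (gauge y), 50 mm tall; its underside, 25 mm below this point, rests on the rack's top, 100 mm above the bench. z is up
- gauge_tip (a point): Middle of the gauge blade's lower tip, 110 mm straight below the handle's centre. The steel blade below the handle is 85 mm long, 16 mm wide (y) and tapers evenly in thickness (x) from 8 mm at the handle to 2 mm here at the tip
- gauge: The gauge itself; origin at the middle of the handle's underside, axes as above
- rack: White laminate tool rack, fixed, 64 (x) x 215 (y) x 100 mm tall, open at front and back; origin under its centre. Slots in its top at y = -70, 0 and +70 mm, each 11 mm (x) x 21 mm (y); the tools hang with their axes parallel to the rack's. Which tool is in which slot varies, and so does which side of the bench the rack and the cell are on
- slot_mouth (a point): Middle of the gap between the two electrode plates (within 0.8 mm), at the top of their parallel faces, 110 mm above the bench. x points across the gap, y along the slot, z up. The parallel faces go 78 mm down from here; above, each plate has a lip 13 mm tall leaning 25 degrees outwards as a lead-in. The slot is 60 mm long (y), open at both ends
- plate_near: Steel electrode plate on the -x side of the gap, 5 mm thick, 60 mm long, flared at the top. The gap is 3.5 to 6 mm and must be felt: depending on it the tapered blade first touches both plates with its tip 20 to 58 mm below the slot mouth, and presses harder with each further millimetre. A snug drag is about 4 to 8 N of downward push
- plate_far: The other steel electrode plate, on the +x side of the gap, same shape. Both plates stand on one white carriage that floats up to 9 mm either way across the gap (x) on a weak spring (40 N/m), so the plates line themselves up with the blade
- cell: The cell's grey base, fixed to the bench, 150 (x) x 110 (y) mm, 28 mm tall; origin under its centre, axes parallel to the slot's
- spatula_grip (a point): Middle of the handle of the spatula, a bystander in the rack: round black handle 27 mm across and 50 mm tall, thin rod below
- probe_grip (a point): Middle of the handle of the probe, a bystander in the rack: waisted round black knob 27 mm across and 48 mm tall, thin pin below
- flask: Bystander: glass conical flask, 110 mm tall, 72 mm base; origin at the middle of its underside
- beaker: Bystander: glass beaker, 75 mm tall, 64 mm wide; origin at the middle of its underside
- dish: Bystander: low white dish, 16 mm tall, 90 mm wide; origin at the middle of its underside
- bottle: Bystander: clear plastic bottle with white cap, 140 mm tall, 56 mm wide; origin at the middle of its underside
- jar: Bystander: amber jar with black cap, 75 mm tall, 54 mm wide; origin at the middle of its underside
- lab_spoon: Bystander: steel spoon lying on the bench; origin at the middle of its underside
Mind the look-alikes: they are no part of the job. What is shaped like the gauge but pink is not meant.

How it is judged:
By the outcome, as a careful person would: the job done as asked, in the order asked, and still so for the second after the job is handed in, while the arm keeps its last pose, push and grip.
It also fails if it takes over 48 s, if anything falls off the work surface, if the arm or the gripper's body presses on something with over 40 N, if the wrist force passes 120 N, or if a joint passes its speed limit or range.

## Working session

There is one attempt and no reset: what is moved stays moved. The work goes in short steps, Python scripts to look and compute and a shell command to move; the robot and the scene stay as the last step left them, time stands still between calls to the robot, and variables do not carry over. Pictures are saved under pics/ and viewed, at most 10 in all, crops included, and the job is handed in when it is done.

```bash
mkdir -p pics; python3 - <<'E'
from bench import *
import cv2,numpy as np
for n in("scene","top"):
    im,d=get_image(n); cv2.imwrite(f"pics/{n}0.png",im); np.save(f"{n}_d.npy",d)
    m=camera_model(n); print(n,m)
s=read_state(); print(s)
E
```

```text
scene {'K': array([[506.72950254,   0.        , 310.23041699],
       [  0.        , 506.72950254, 241.78381452],
       [  0.        ,   0.        ,   1.        ]]), 'rvec': array([ 1.75414672,  1.91883772, -0.67371868]), 'tvec': array([  58.18430558, -420.62044929, 1587.41650277])}
top {'K': array([[601.57916499,   0.        , 322.45985268],
       [  0.        , 601.57916499, 245.34289108],
       [  0.        ,   0.        ,   1.        ]]), 'rvec': array([ 2.17110958, -2.1252025 ,  0.164315  ]), 'tvec': array([ -12.8667249 ,  626.15396308, 1547.15351614])}
{'clock': 0.1, 'joints': array([-9.59398831e-01,  3.85501750e-01,  6.76543209e-03, -4.37657103e-04,
       -1.19398895e+00, -2.58611471e-01]), 'joint_vel': array([-5.39248359e-04, -2.37756400e-03,  4.08505336e-03,  1.18615249e-03,
        5.46275158e-04,  1.92021335e-05]), 'joint_efforts': array([-2.15179812e-04, -3.93320167e+01,  1.88930494e+01,  4.19799238e+00,
       -2.59039683e-03,  9.95903946e-06]), 'position': array([ 215.79259479, -586.01504421,  230.31838665]), 'ee_rot': array([-1.75400156e-01,  9.84496731e-01,  9.60362485e-04, -2.21985918e-04]), 'contact_force': array([ 1.00856538, -1.27041459, -0.18737273]), 'wrist_torque': array([ 0.02168263, -0.03346115,  0.00491217]), 'grasp_force': 0.0, 'gripper_width': 85.31726182649803}
```

View pics/scene0.png

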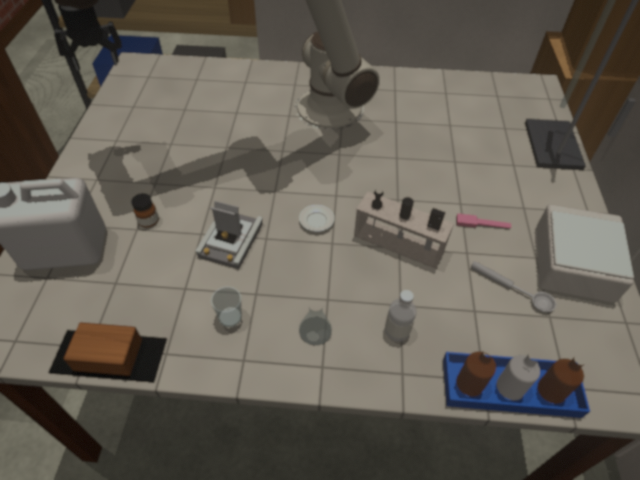

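View pics/top0.png

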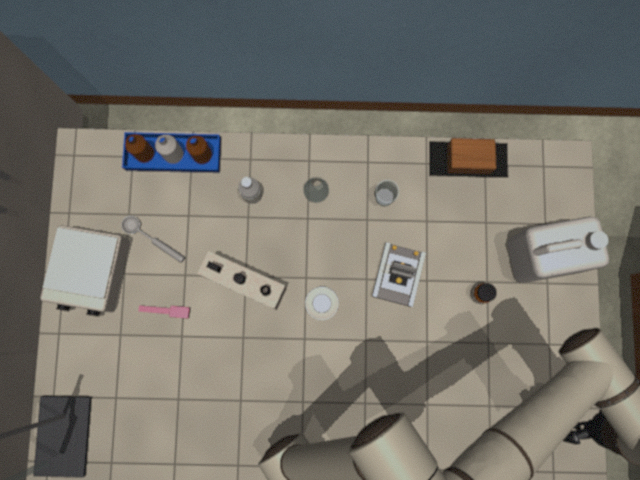

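Scene view: the rack has handles at (377,200), (406,208) and (437,218), the cell is at (230,238), and the pink decoy is at (483,222). Top view: handles at (214,267), (239,278) and (265,290), the cell at (400,272), and pink at (165,311). The gauge candidates are those three handles, plus the pink one, which is excluded. The one at top (214,267) looks rectangular, so I'll check it in a crop.

```bash
python3 - <<'E'
import cv2,numpy as np
t=cv2.imread("pics/top0.png");s=cv2.imread("pics/scene0.png")
R=lambda a:cv2.resize(a,(400,300),interpolation=cv2.INTER_CUBIC)
f=lambda im,u,v:R(im[v-38:v+37,u-50:u+50])
o=np.vstack([np.hstack([f(t,242,280),f(t,400,272)]),np.hstack([f(s,407,225),f(s,230,235)])])
cv2.imwrite("pics/crop.png",np.clip(o*1.5,0,255).astype('uint8'))
E
```

```text
(no output)
```

View pics/crop.png

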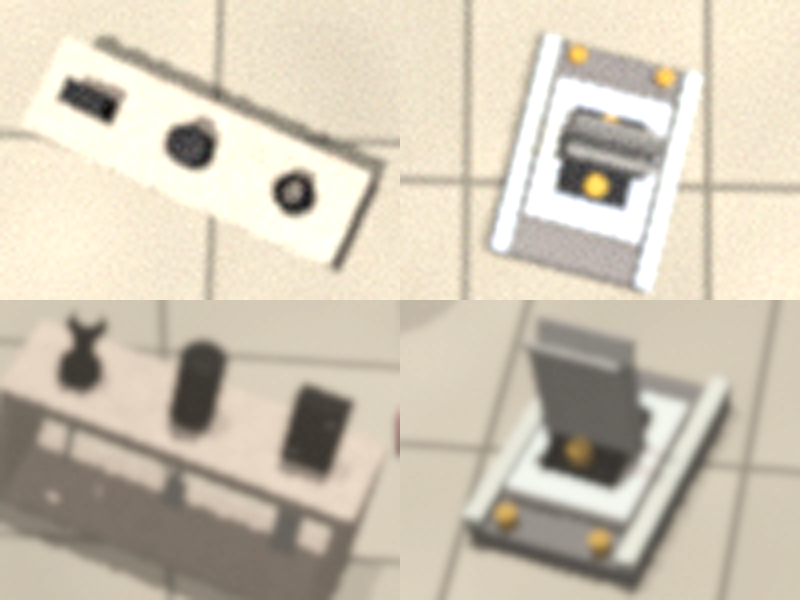

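Crop: the handle at top (214,267) is the flat rectangular black block with a blade under it, so it's the gauge. The other two are round. The plates are at top (402,270), with the slot running roughly horizontal in the image.

```bash
cat >h.py <<'E'
import cv2,numpy as np
from bench import camera_model
def cam(n):
    m=camera_model(n);R=cv2.Rodrigues(np.array(m["rvec"]))[0];return m["K"],R,np.array(m["tvec"]).ravel()
def cloud(n,d):
    K,R,t=cam(n);v,u=np.mgrid[0:480,0:640]
    P=np.stack([(u-K[0,2])/K[0,0]*d,(v-K[1,2])/K[1,1]*d,d],-1)
    W=(P-t)@R; W[d==0]=np.nan; return W
def cast(n,uv,z):
    K,R,t=cam(n);uv=np.atleast_2d(uv).astype(float)
    r=np.c_[(uv-K[[0,1],[2,2]])/K[0,0],np.ones(len(uv))]@R; c=-R.T@t
    return c+r*((z-c[2])/r[:,2])[:,None]
def rect(n,mask,z,name):
    m=cv2.morphologyEx(mask.astype('uint8'),cv2.MORPH_OPEN,np.ones((2,2)))
    c=max(cv2.findContours(m,cv2.RETR_EXTERNAL,cv2.CHAIN_APPROX_NONE)[0],key=cv2.contourArea)[:,0]
    b=cv2.minAreaRect(cast(n,c,z)[:,:2].astype('float32'));print(name,np.round(c.mean(0)),b);return b
E
python3 - <<'E'
from h import *
d=np.load("top_d.npy");im=cv2.imread("pics/top0.png");W=cloud("top",d);Z=W[...,2]
hsv=cv2.cvtColor(im,cv2.COLOR_BGR2HSV)
def box(u0,u1,v0,v1):
    b=np.zeros(Z.shape,bool);b[v0:v1,u0:u1]=1;return b
rb=box(190,295,240,315);cb=box(365,435,235,312)
rect("top",rb&(Z>85),100,"rack")
rect("top",rb&(Z>85)&(hsv[...,2]>110),100,"rackw")
for nm,u,v in(("gauge",214,267),("mid",239,278),("probe",265,290)):
    b=box(u-12,u+13,v-12,v+13);rect("top",b&(hsv[...,2]<70),150,nm+" dark@150"); print(np.nanpercentile(Z[b],[5,50,95]))
rect("top",cb&(Z>12),28,"base")
rect("top",cb&(Z>85),123,"plates"); print(np.nanpercentile(Z[cb],[5,50,90,99]))
np.set_printoptions(linewidth=220)
print(np.round(Z[256:286:1,385:421:2]))
print(im[256:286,385:421:2].mean(-1).round().astype(int))
# bench check
print("bench",np.nanmedian(Z[330:345,300:330]))
ds=np.load("scene_d.npy");S=cloud("scene",ds);si=cv2.imread("pics/scene0.png")
b=np.zeros(Z.shape,bool);b[205:232,425:450]=1;b&=si.max(-1)<60
print("scene gauge pts",np.nanmedian(S[b],0),np.nanpercentile(S[b],[3,97],axis=0))
b=np.zeros(Z.shape,bool);b[200:245,205:245]=1;b&=S[...,2]>90
print("scene plates",np.nanmedian(S[b],0),np.nanpercentile(S[b],[3,97],axis=0))
E
```

```text
rack [242. 281.] ((523.923095703125, 203.22970581054688), (216.1659698486328, 64.00204467773438), 67.08740234375)
rackw [242. 281.] ((523.923095703125, 203.22970581054688), (216.1659698486328, 64.00204467773438), 67.08740234375)
gauge dark@150 [215. 268.] ((550.1207275390625, 263.75115966796875), (32.23966979980469, 13.103665351867676), 64.82489776611328)
[  1.15415431 100.14675778 150.21500994]
mid dark@150 [240. 279.] ((521.9358520507812, 201.23419189453125), (22.105621337890625, 24.661958694458008), 1.2353951930999756)
[  4.43965205 100.71008741 152.10640606]
probe dark@150 [266. 291.] ((495.1396179199219, 136.6403350830078), (19.546672821044922, 19.66759490966797), 1.2259724140167236)
[  0.66462858 100.16644651 140.85471043]
base [399. 277.] ((553.1972045898438, -206.83187866210938), (110.96530151367188, 150.79510498046875), 76.22573852539062)
plates [404. 271.] ((555.63671875, -205.92636108398438), (61.16931915283203, 25.078115463256836), 75.83458709716797)
[ -4.98513486   4.49708142  35.99930582 122.03095296]
[[ 27.  18.  35.  34.  31.  30.  30.  29.  35.  23.  13.  19.   9.  1
[... 4587 characters left out ...]
 191 143]
 [193 180 114  68  49  62 125 134  99  45  50 134 194 193 139 175 187 144]
 [191 186 149 119  83  75 104 119  82  44  53 147 190 193 141 179 185 151]
 [193 187 186 169 135 120  93  89  57  50  56 159 192 189 140 184 184 157]
 [190 196 191 194 177 169 128 112  79  64  61 171 195 181 135 189 177 153]
 [194 190 192 193 195 188 181 160 137 111  98 179 192 175 137 187 174 148]]
bench 0.0327848364979925
scene gauge pts [560.83455863 268.3097563  132.78943173] [[553.44937507 257.33430036 106.494247  ]
 [566.64562837 279.14041606 152.57425032]]
scene plates [ 561.58897266 -203.26642904  113.661441  ] [[ 545.38819372 -233.14703898   91.56482878]
 [ 574.18660521 -175.61251018  125.56252337]]
```

```bash
cat >go.py <<'E'
import sys,numpy as np
from scipy.spatial.transform import Rotation as R
from bench import read_state
# go.py x y z yaw_of_tool_y(deg): print the shift/turn in tool axes
x,y,z,a=map(float,sys.argv[1:5]);s=read_state();C=R.from_quat(s["ee_rot"])
a=np.radians(a);yt=np.array([np.cos(a),np.sin(a),0]);zt=np.array([0,0,-1.]);T=R.from_matrix(np.c_[np.cross(yt,zt),yt,zt])
print(s["clock"],np.round(s["position"],1),np.round(s["joints"],2),np.round(s["contact_force"],1),round(s["gripper_width"],1))
print("shift m",np.round(C.inv().apply(np.array([x,y,z])-s["position"])/1e3,4),"turn",np.round((C.inv()*T).as_rotvec(),3))
E
python3 go.py 551 267 215 157.1
```

```text
0.1 [ 215.8 -586.   230.3] [-0.96  0.39  0.01 -0.   -1.19 -0.26] [ 1.  -1.3 -0.2] 85.3
shift m [-0.6092  0.6847  0.0166] turn [ 0.002  0.001 -0.818]
```

```bash
python3 -m handwheel '[[-0.609,0.685,0.016,0.002,0.001,-0.818,1],[-0.609,0.685,0.016,0.002,0.001,-0.818,1],[-0.609,0.685,0.016,0.002,0.001,-0.818,1],[-0.609,0.685,0.016,0.002,0.001,-0.818,1],[-0.609,0.685,0.016,0.002,0.001,-0.818,1],[-0.609,0.685,0.016,0.002,0.001,-0.818,1],[-0.609,0.685,0.016,0.002,0.001,-0.818,1],[-0.609,0.685,0.016,0.002,0.001,-0.818,1],[-0.609,0.685,0.016,0.002,0.001,-0.818,1],[-0.609,0.685,0.016,0.002,0.001,-0.818,1]]'; python3 go.py 551 267 215 157.1
```

```text
clock: 1.35
position: [444.3, -2.7, 220.4]
ee_rot: [-0.553, 0.833, -0.001, -0.0]
contact_force: [0.9, -0.4, -0.7]
gripper_width: 85.1
grasp_force: 0.0
1.35 [444.3  -2.7 220.4] [ 0.36  0.08 -0.43  0.   -1.06 -0.76] [ 0.9 -0.4 -0.7] 85.1
shift m [-0.2899  0.0066  0.005 ] turn [-0.002 -0.002  0.   ]
```

```bash
python3 -m handwheel '[[-0.28,0.006,0.005,0,0,0,1],[-0.28,0.006,0.005,0,0,0,1],[-0.28,0.006,0.005,0,0,0,1],[-0.28,0.006,0.005,0,0,0,1],[-0.28,0.006,0.005,0,0,0,1],[-0.28,0.006,0.005,0,0,0,1],[-0.28,0.006,0.005,0,0,0,1]]'; python3 go.py 551 267 215 157.1
python3 - <<'E'
from h import *
from bench import *
o=[]
for n,(u,v) in(("scene",(420,200)),("top",(225,275))):
    im,d=get_image(n);cv2.imwrite(f"pics/{n}1.png",im)
    o.append(cv2.resize(im[v-75:v+75,u-100:u+100],(800,600),interpolation=3)[::1])
cv2.imwrite("pics/hover.png",np.hstack([cv2.resize(i,(400,300)) for i in o]))
E
```

```text
clock: 2.22
position: [547.2, 254.9, 214.4]
ee_rot: [-0.552, 0.834, -0.001, -0.001]
contact_force: [-0.1, -0.8, 0.3]
gripper_width: 85.6
grasp_force: 0.0
2.225 [547.2 254.9 214.4] [ 0.7   0.36 -0.07  0.   -1.14 -1.11] [-0.1 -0.8  0.3] 85.6
shift m [-0.0126  0.0012 -0.0007] turn [-0.001 -0.003 -0.001]
```

View pics/hover.png

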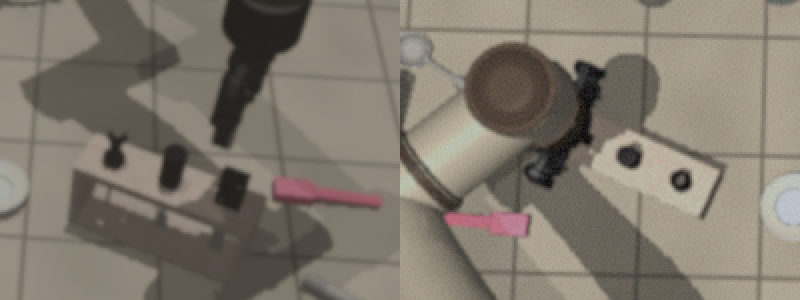

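The crops show the gripper above the gauge, at crop (235,185) in the left view, with the jaws spanning the rack's short side. The neighbouring tools are clear. I'll correct 13 mm along tool x, then descend.

```bash
python3 -m handwheel '[[-0.0125,0.001,0,0,0,0,1],[-0.0125,0.001,0,0,0,0,1],[-0.0125,0.001,0.03,0,0,0,1],[-0.0125,0.001,0.06,0,0,0,1],[-0.0125,0.001,0.09,0,0,0,1],[-0.0125,0.001,0.104,0,0,0,1],[-0.0125,0.001,0.104,0,0,0,1],[-0.0125,0.001,0.104,0,0,0,1]]'; python3 go.py 551 267 110 157.1
python3 - <<'E'
from h import *
from bench import *
im,d=get_image("scene");u,v=430,210
cv2.imwrite("pics/low.png",np.clip(cv2.resize(im[v-45:v+45,u-60:u+60],(640,480),interpolation=2)*1.6,0,255))
E
```

```text
clock: 3.32
position: [552.6, 267.7, 112.3]
ee_rot: [-0.553, 0.833, -0.001, 0.001]
contact_force: [0.0, 0.2, 0.6]
gripper_width: 85.5
grasp_force: 0.0
3.325 [552.6 267.7 112.3] [ 0.72  0.47 -0.18  0.   -0.92 -1.12] [0.  0.2 0.6] 85.5
shift m [0.0013 0.0012 0.0023] turn [-0.003  0.    -0.   ][ WARN:0@1.745] global loadsave.cpp:1063 imwrite_ Unsupported depth image for selected encoder is fallbacked to CV_8U.
```

View pics/low.png

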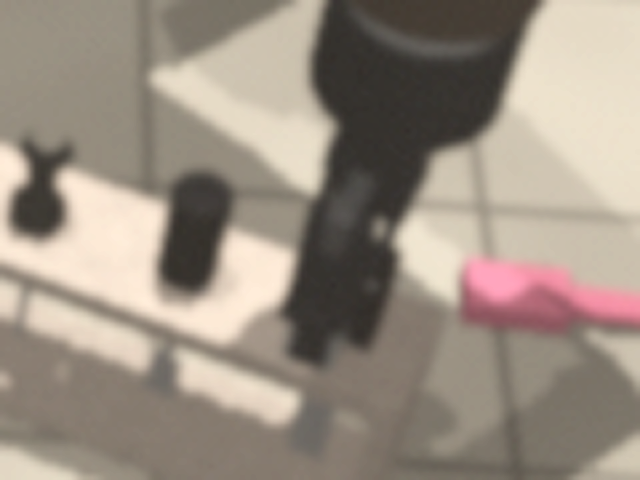

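Close view: the near finger is at (308,360), in front of the black handle at about (360,300), and both jaws straddle it. The finger is slightly left of the handle's centre, so I'll shift 2 mm and close.

```bash
python3 -m handwheel '[[-0.002,0,0.001,0,0,0,1],[-0.002,0,0.001,0,0,0,0],[-0.002,0,0.001,0,0,0,-1],[-0.002,0,0.001,0,0,0,-1],[-0.002,0,0.001,0,0,0,-1],[-0.002,0,0.001,0,0,0,-1],[-0.002,0,0.001,0,0,0,-1],[-0.002,0,0.001,0,0,0,-1],[-0.002,0,0.001,0,0,0,-1]]'
```

```text
clock: 4.5
position: [552.6, 269.0, 110.0]
ee_rot: [-0.553, 0.833, -0.001, -0.0]
contact_force: [0.1, 1.3, 0.3]
gripper_width: 15.3
grasp_force: 58.5
```

```bash
python3 -m handwheel '[[0,0,-0.01,0,0,0,-1],[0,0,-0.02,0,0,0,-1],[0,0,-0.04,0,0,0,-1],[0,0,-0.065,0,0,0,-1],[0,0,-0.09,0,0,0,-1],[0,0,-0.12,0,0,0,-1],[0,0,-0.15,0,0,0,-1],[0,0,-0.15,0,0,0,-1],[0,0,-0.15,0,0,0,-1]]'; python3 go.py 555 -206 260 166
```

```text
clock: 5.62
position: [551.9, 269.1, 259.4]
ee_rot: [-0.552, 0.834, -0.001, -0.001]
contact_force: [0.1, -0.1, -1.5]
gripper_width: 15.3
grasp_force: 58.4
5.625 [551.9 269.1 259.4] [ 0.72  0.35  0.02  0.   -1.25 -1.12] [ 0.1 -0.1 -1.5] 15.3
shift m [ 4.363e-01 -1.880e-01  4.000e-04] turn [-0.    -0.002 -0.156]
```

```bash
python3 -m handwheel '[[0.05,-0.021,0,0,0,0,-1],[0.1,-0.043,0,0,0,-0.05,-1],[0.15,-0.065,0,0,0,-0.1,-1],[0.2,-0.086,0,0,0,-0.156,-1],[0.25,-0.108,0,0,0,-0.156,-1],[0.3,-0.129,0,0,0,-0.156,-1],[0.35,-0.151,0,0,0,-0.156,-1],[0.4,-0.172,0,0,0,-0.156,-1],[0.436,-0.188,0,0,0,-0.156,-1],[0.436,-0.188,0,0,0,-0.156,-1]]'; python3 -m handwheel '[[0,0,0,0,0,0,-1],[0,0,0,0,0,0,-1],[0,0,0,0,0,0,-1]]'; python3 go.py 555 -206 260 166
python3 - <<'E'
from h import *
from bench import *
o=[]
for n,(u,v) in(("scene",(230,205)),("top",(400,272))):
    im,d=get_image(n);cv2.imwrite(f"pics/{n}2.png",im);np.save(n+"2_d.npy",d)
    o.append(cv2.resize(im[v-60:v+60,u-40:u+40],(400,600),interpolation=2))
cv2.imwrite("pics/cellhover.png",np.clip(np.hstack(o)*1.5,0,255).astype('uint8'))
E
```

```text
clock: 6.88
position: [554.8, -207.7, 258.9]
ee_rot: [-0.614, 0.789, 0.0, -0.002]
contact_force: [-0.5, 0.7, -1.3]
gripper_width: 15.3
grasp_force: 58.5
clock: 7.25
position: [555.9, -204.5, 260.9]
ee_rot: [-0.616, 0.787, -0.001, -0.0]
contact_force: [0.6, -1.0, -0.6]
gripper_width: 15.2
grasp_force: 58.5
7.25 [ 555.9 -204.5  260.9] [-0.08  0.31 -0.03  0.   -1.23 -0.16] [ 0.6 -1.  -0.6] 15.2
shift m [0.0017 0.0005 0.0009] turn [-0.001 -0.002  0.002]
```

View pics/cellhover.png

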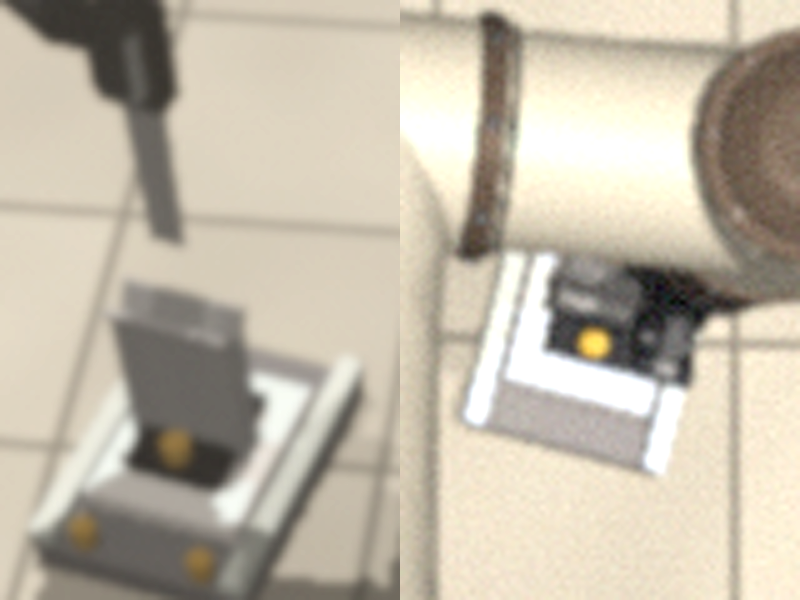

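Left: the held blade's tip is at crop (168,240), above the plates, whose lip tops run from (120,290) to (243,310). Right: the arm partly hides the cell. I'll check the blade and slot alignment numerically in the scene view.

```bash
python3 - <<'E'
from h import *
K,R,t=cam("scene")
P=lambda p:np.round(cv2.projectPoints(np.array([p],float),cv2.Rodrigues(R)[0],t,K,None)[0].ravel(),1)
p=np.array([555.9,-204.5])
print("tip exp",P([*p,166]),"seen",(190+168/5,145+240/5)); print("junction exp",P([*p,251]),"seen",(190+140/5,145+108/5))
# plate lip corners, scene: cast at z=123
c=np.array([[120,288],[243,308],[112,318],[232,338]])/5+[190,145]
W=cast("scene",c,123);print(W.round(1),W.mean(0))
# same for blade tip row, at z=166
print(cast("scene",[223.6,193.2],165))
y=np.array([np.cos(np.radians(76)),np.sin(np.radians(76))]);x=np.array([y[1],-y[0]])
for n,q in (("plates top",(555.6,-205.9)),("plates scene",W.mean(0)[:2])): print(n,np.dot(np.array(q)-p,x),np.dot(np.array(q)-p,y))
# scene bias check with cell: amber screws etc not known; bench bias from plates cloud
E
```

```text
tip exp [222.6 192.8] seen (223.6, 193.0)
junction exp [217.2 164.1] seen (218.0, 166.6)
[[ 547.6 -231.8  123. ]
 [ 554.7 -173.5  123. ]
 [ 566.3 -231.5  123. ]
 [ 573.4 -175.1  123. ]] [ 560.48029914 -202.9760711   123.        ]
[[ 555.97039624 -202.30886865  165.        ]]
plates top 0.047601935956781305 -1.4309905854662899
plates scene 4.075572912513359 2.5867363539610135
```

```bash
python3 -m handwheel '[[0,-0.002,0,0,0,0,-1],[0,-0.002,0.015,0,0,0,-1],[0,-0.002,0.03,0,0,0,-1],[0,-0.002,0.04,0,0,0,-1],[0,-0.002,0.048,0,0,0,-1],[0,-0.002,0.054,0,0,0,-1],[0,-0.002,0.06,0,0,0,-1],[0,-0.002,0.06,0,0,0,-1]]'; python3 -m handwheel '[[0,0,0.002,0,0,0,-1],[0,0,0.004,0,0,0,-1],[0,0,0.006,0,0,0,-1],[0,0,0.008,0,0,0,-1],[0,0,0.008,0,0,0,-1],[0,0,0.008,0,0,0,-1]]'
python3 - <<'E'
from h import *
from bench import *
im,d=get_image("scene");u,v=230,215
cv2.imwrite("pics/ins.png",np.clip(cv2.resize(im[v-45:v+45,u-60:u+60],(640,480),interpolation=2)*1.5,0,255).astype('uint8'))
E
```

```text
clock: 8.35
position: [557.6, -206.1, 200.5]
ee_rot: [-0.616, 0.788, -0.001, -0.001]
contact_force: [-0.7, 0.1, -0.9]
gripper_width: 15.0
grasp_force: 58.5
clock: 9.1
position: [557.8, -206.1, 192.9]
ee_rot: [-0.616, 0.788, -0.001, -0.0]
contact_force: [0.3, -0.3, -0.3]
gripper_width: 15.3
grasp_force: 58.5
```

View pics/ins.png

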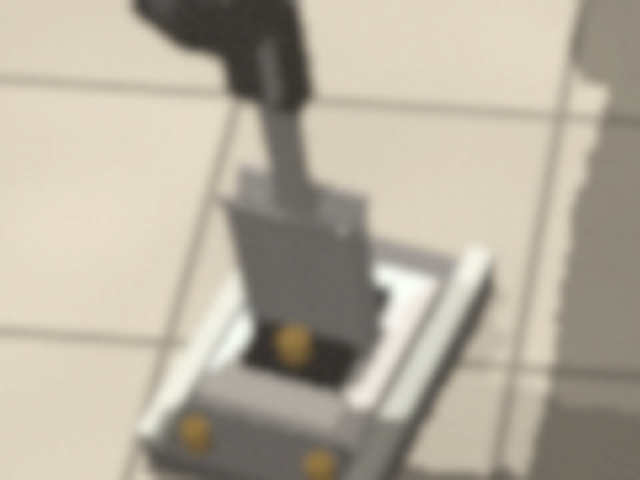

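The blade at (292,205) has gone behind the near lip, between the plates, at about the middle of the slot. I'll feel downward from here, stopping on force.

```bash
cat >chk.py <<'E'
import sys
from bench import read_state
s=read_state();f=s["contact_force"];print(round(s["clock"],2),s["position"].round(1),f.round(1),round(s["gripper_width"],1));sys.exit(f[2]>2.2)
E
q(){ "$@" >/dev/null && python3 chk.py; }
q python3 -m handwheel '[[0,0,0.003,0,0,0,-1],[0,0,0.003,0,0,0,-1]]' &&
q python3 -m handwheel '[[0,0,0.003,0,0,0,-1],[0,0,0.003,0,0,0,-1]]' &&
q python3 -m handwheel '[[0,0,0.003,0,0,0,-1],[0,0,0.003,0,0,0,-1]]' &&
q python3 -m handwheel '[[0,0,0.003,0,0,0,-1],[0,0,0.003,0,0,0,-1]]' &&
q python3 -m handwheel '[[0,0,0.003,0,0,0,-1],[0,0,0.003,0,0,0,-1]]' &&
q python3 -m handwheel '[[0,0,0.003,0,0,0,-1],[0,0,0.003,0,0,0,-1]]' &&
q python3 -m handwheel '[[0,0,0.003,0,0,0,-1],[0,0,0.003,0,0,0,-1]]' &&
q python3 -m handwheel '[[0,0,0.003,0,0,0,-1],[0,0,0.003,0,0,0,-1]]'
```

```text
9.4 [ 557.6 -206.1  189.5] [ 0.4 -0.1  0.2] 15.4False
```

```bash
sed -i 's/sys.exit(f\[2\]>2.2)/sys.exit(int(f[2]>2.2))/' chk.py
q(){ "$@" >/dev/null && python3 chk.py; }
q python3 -m handwheel '[[0,0,0.003,0,0,0,-1],[0,0,0.003,0,0,0,-1]]' &&
q python3 -m handwheel '[[0,0,0.003,0,0,0,-1],[0,0,0.003,0,0,0,-1]]' &&
q python3 -m handwheel '[[0,0,0.003,0,0,0,-1],[0,0,0.003,0,0,0,-1]]' &&
q python3 -m handwheel '[[0,0,0.003,0,0,0,-1],[0,0,0.003,0,0,0,-1]]' &&
q python3 -m handwheel '[[0,0,0.003,0,0,0,-1],[0,0,0.003,0,0,0,-1]]' &&
q python3 -m handwheel '[[0,0,0.003,0,0,0,-1],[0,0,0.003,0,0,0,-1]]' &&
q python3 -m handwheel '[[0,0,0.003,0,0,0,-1],[0,0,0.003,0,0,0,-1]]' &&
q python3 -m handwheel '[[0,0,0.003,0,0,0,-1],[0,0,0.003,0,0,0,-1]]'
```

```text
9.65 [ 557.6 -206.1  186.5] [ 0.6  1.  -0.6] 15.4
9.9 [ 557.6 -206.1  183.6] [-0.7 -1.2 -0.6] 15.6
10.15 [ 557.6 -206.1  180.6] [-0.   0.5 -0.7] 15.2
10.4 [ 557.6 -206.1  177.5] [ 0.5  0.8 -0.5] 15.6
10.65 [ 557.6 -206.1  174.6] [ 0.  -0.5 -0.9] 15.5
10.9 [ 557.7 -206.1  171.6] [ 0.5  0.  -0.3] 15.6
11.15 [ 557.6 -206.1  168.6] [ 0.5  0.3 -0.7] 15.0
11.4 [ 557.6 -206.1  165.6] [-0.6  0.2 -0.8] 15.3
```

```bash

q(){ "$@" >/dev/null && python3 chk.py; }
q python3 -m handwheel '[[0,0,0.002,0,0,0,-1],[0,0,0.002,0,0,0,-1]]' &&
q python3 -m handwheel '[[0,0,0.002,0,0,0,-1],[0,0,0.002,0,0,0,-1]]' &&
q python3 -m handwheel '[[0,0,0.002,0,0,0,-1],[0,0,0.002,0,0,0,-1]]' &&
q python3 -m handwheel '[[0,0,0.002,0,0,0,-1],[0,0,0.002,0,0,0,-1]]' &&
q python3 -m handwheel '[[0,0,0.002,0,0,0,-1],[0,0,0.002,0,0,0,-1]]' &&
q python3 -m handwheel '[[0,0,0.002,0,0,0,-1],[0,0,0.002,0,0,0,-1]]' &&
q python3 -m handwheel '[[0,0,0.002,0,0,0,-1],[0,0,0.002,0,0,0,-1]]' &&
q python3 -m handwheel '[[0,0,0.002,0,0,0,-1],[0,0,0.002,0,0,0,-1]]'
```

```text
11.65 [ 557.7 -206.1  163.7] [-0.7  0.  -0.3] 15.2
11.9 [ 557.7 -206.2  161.7] [ 0.3 -0.6 -1.5] 15.4
12.15 [ 557.6 -206.2  159.7] [ 0.3 -0.3 -0.7] 15.2
12.4 [ 557.7 -206.1  157.7] [-0.4  0.4 -0.5] 15.4
12.65 [ 557.9 -206.2  155.9] [-0.6  0.4  0.2] 15.4
12.9 [ 558.2 -206.3  154.4] [ 1.2 -0.9  2.8] 15.2
```

Contact starts at about z = 156. Next, 1 mm steps, averaging the force.

```bash

z='[[0,0,0,0,0,0,-1]]'; for i in 1 2 3; do python3 -m handwheel '[[0,0,0,0,0,0,-1]]' >/dev/null; python3 chk.py; done
python3 -m handwheel '[[0,0,0.0007,0,0,0,-1],[0,0,0.0007,0,0,0,-1]]' >/dev/null; for i in 1 2 3; do python3 -m handwheel '[[0,0,0,0,0,0,-1]]' >/dev/null; python3 chk.py; done
```

```text
13.03 [ 558.1 -206.3  154.4] [ 0.  -0.2  3.4] 15.5
13.15 [ 558.1 -206.3  154.4] [-1.6 -0.5  3.2] 15.4
13.28 [ 558.1 -206.3  154.3] [ 0.2 -0.1  4.2] 15.4
13.65 [ 558.1 -206.3  153.5] [-0.1  0.4  5.7] 15.0
13.78 [ 558.1 -206.3  153.6] [-0.1 -0.2  5.2] 15.3
13.9 [ 558.1 -206.3  153.6] [0.2 0.2 4.9] 15.3
```

```bash
for i in 1 2 3; do python3 -m handwheel '[[0,0,0,0,0,0,-1],[0,0,0,0,0,0,-1]]' >/dev/null; python3 chk.py; done
python3 - <<'E'
from bench import *
import cv2
im,d=get_image("scene");cv2.imwrite("pics/final.png",im)
E
```

```text
14.15 [ 558.1 -206.3  153.6] [ 0.2 -0.1  4.5] 15.6
14.4 [ 558.1 -206.3  153.5] [0.  0.  5.4] 15.5
14.65 [ 558.1 -206.3  153.6] [ 0.  -0.8  4.7] 15.5
```

View pics/final.png

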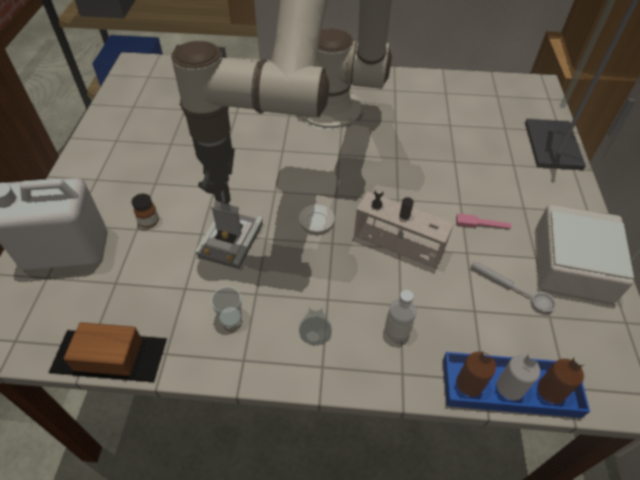

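The picture shows the gauge held in the cell at (225,205), the other two tools still in the rack at (377,200) and (406,208), and everything else in place. The push is steady at about 5 N.

```bash
python3 -c "from bench import job_done; print(job_done())"
```

```text
the job is handed in; nothing more can be done
None
```

The job is handed in: the gauge is between the plates, tip about 51 mm below the slot mouth, dragging at a steady 5 N or so and still gripped by its handle; the other two tools are still in the rack and nothing else was moved.

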